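# Lay the green vase in the foot-waxing cradle

### The arm

A 7-joint arm with a two-finger parallel gripper is mounted at the origin on the work surface. World frame = base frame: x ahead of the robot, y to its left, z up, the work surface at z = 0. Lengths are in m, angles in degrees, forces in N, time in s.
With the tool pointing down it reaches from about 0.35 to 0.775 m from the base axis. Payload 3.1 kg.
Tool frame: the origin (TCP) lies on the centre line of the jaws, within the pads' length; the fingertips stand 17 mm ahead of it and the grasp point (between the pads) lies 2 mm behind it (robot.tip_reach is the distance from the TCP to the fingertips, in m); z points along the fingers, y is the line along which they close (so a half turn about z gives the same grasp; the last joint's range is limited). The gripper opens to 85 mm and grips with 20 to 120 N. Pads are 22 mm wide; open, the fingers measure 114 mm over their backs; the gripper's body (76 mm by 85 mm) begins 54 mm behind the grasp point. The pads swing forward as they close: fully open they stand 13 mm farther back than shut.
Start: joints at [-78.765, 17.813, 0.802, 86.603, -0.252, 75.585, -1.558], TCP at [0.13, 0.535, 0.248] pointing down, gripper open.
Joint ranges: [-154.91, 154.91], [-16.99, 109.72], [-72.82, 74.43], [7.12, 147.25], [-82.49, 262.49], [11.32, 116.49], [-174.64, 174.64]. Speed limits (degrees/s): [159.86, 159.86, 180, 180, 180, 180, 180].

### API

Orientations are given as [roll, pitch, yaw] about the fixed x, y, z axes, in that order (R = Rz(yaw) Ry(pitch) Rx(roll)).
In Python, from station import robot, fingers, vision, workorder, recognise gives the robot as it stands. Calls block until the motion is done:
- robot.move_to(position, orientation): joint-space move of the TCP to a pose.
- robot.line_to(position, orientation=None, velocity=0.15, f_stop=None): straight line of the TCP; orientation=None keeps the orientation; velocity is the mean speed in m/s. With f_stop (N) it stops when the force on the tool has changed by that much, and returns True; else False.
- robot.move_j(angles): joint-space move.
- fingers.gripper_to(opening, force=None): opening from 0.0 (shut) to 1.0 (fully open); force is the grip in N (None keeps the last); returns when the fingers have stopped.
- robot.pause(seconds).
- robot.inverse_kinematics(position, orientation): joint angles nearest the present ones, or None.
- vision.grab_frame(name): name is "side" or "top" or "wrist"; returns the picture (480x640x3 uint8, red, green, blue); there is no depth.
- vision.calibration(name): a dict with "mtx" (3x3 intrinsics, pixels), "extrinsics" (4x4, takes a point from world to camera coordinates); the wrist camera has in their place "T_tool_cam" (4x4, takes a point from camera to tool coordinates, whose origin is the TCP and whose axes are the flange's). Camera axes: x right, y up, looking along -z (the intrinsics and any distortion apply to the point x, -y, -z); pixel columns grow to the right and rows downward; lengths in m; the calibration is good to about 2 mm. A picture is of the moment at which its call begins: read the wrist's pose just before it. calibration takes no time and is no camera call.
A pose or a line that the arm cannot do raises robot.PlanningError and nothing moves.
- workorder.close_job(): hands the job in; it is judged then, once.
Trained networks look in the newest picture that a camera, given by its name, has taken for a name from the list of things; names that differ only in an ending like _2 or _b are one class to them, and where a whole thing is asked for, a point or a joint stands for the part that bears it (a point fixed in the world has none). Each returns a list of dicts, best first, with "p" (0 to 1); they miss things now and then, are a little off and sometimes report something else, mostly with a low value. They report only what shows in the picture. A call takes as long as a camera call. They do not tell look-alikes from the thing itself.
- recognise(label, camera): "rect" ([centre column, centre row, width, height] in pixels, round what is visible of it).
Readings, each from a call of its own:
- robot.current_time_s(): time.
- robot.current_joint_positions(): joint angles.
- robot.current_dq(): joint speeds.
- robot.current_joint_torque(): joint torques, N m.
- robot.current_tool_pos(): TCP position.
- robot.current_eef_rot(): TCP orientation.
- robot.current_contact_force(): force on the tool from outside, world axes, zero at the start.
- robot.current_torque(): the same for the moment, N m.
- robot.current_finger_gap(): opening from 0.0 (shut) to 1.0 (fully open).
- robot.current_gripper_force(): force on a finger pad.
Only numpy, scipy, OpenCV 4.12 (cv2) and the standard library are available. Lean on these libraries where they do the work, as an engineer would, in place of code of your own. Each camera call takes 0.05 s, during which the arm holds its last target. There are 200 camera calls.

### The job

Take the tall green-glazed vase and lay it gently, without dropping it, on its side in the wooden cradle, its bare clay foot towards the cradle's red end and its length centred over the two V saddles, so that the foot can be waxed. Leave the tall white vase and the short green tumbler standing where they are.

Things in the scene. Friction and masses are not known exactly. Their poses are not given: they have to be found in the camera images.
- green_vase: tall straight cylindrical stoneware vase, deep green glaze, 14 mm band of bare clay at its foot; 50 mm diameter, 160 mm tall, wall 5 mm, mouth open, about 0.3 kg, centre of mass about 75 mm above the foot; starts standing upright, loose. Origin: centre of the underside of the foot; z along its axis from foot to mouth
- cradle: fixed wooden cradle: base board 100 x 230 (y) x 12 mm, last 30 mm at its -y end red; V saddles 18 mm thick at y = -46 and +46, 79 wide, tops 63 mm high, 45 degree sides, grooves along y, 74 mm free between them. A vase lying in it has its axis 65 mm above the table over x = 0; centred, its foot is at y = -80. Origin: centre of underside, midway between saddles; z up, -y to the red end
- white_vase: bystander: tall vase of the same shape and size (50 mm diameter, 160 mm tall) in creamy white glaze, standing loose. Origin: centre of its underside, z up to the mouth
- green_tumbler: bystander: short green tumbler, same glaze and diameter (50 mm) as the vase but only 85 mm tall, standing loose. Origin: centre of its underside, z up to the mouth
Mind the look-alikes: they are no part of the job. Leave any pink or yellow look-alike of the green_vase alone.

How it is judged (in metres and radians):
At the end, for the whole second after the job is handed in: Green vase at rest in both V saddles, foot at the red end: level and along the grooves within 8 degrees, foot centre within 12 mm sideways and 10 mm in height of the lying axis, centred endwise within 20 mm. White vase and tumbler upright (10 degrees), within 30 mm of their starts (y of green_vase in the frame of cradle between -0.1 and -0.06 m and x of green_vase in the frame of cradle between -0.012 and 0.012 m and z of green_vase in the frame of cradle between 0.055 and 0.075 m and angle between the z axis of green_vase and the y axis of cradle, either way round below 0.14 rad and angle between green_vase's own z axis and vertical between 1.43 and 1.71 rad and linear speed of green_vase below 0.02 m/s and angular speed of green_vase below 0.2 rad/s and distance of each of white_vase, green_tumbler from where it was at the start of the episode below 0.03 m and angle between each of white_vase, green_tumbler's own z axis and vertical below 0.17 rad); the robot touches nothing.
It fails at once if the white vase or the green tumbler is knocked over or shoved away (distance of any of white_vase, green_tumbler from where it was at the start of the episode above 0.05 m or angle between any of white_vase, green_tumbler's own z axis and vertical above 0.5 rad).
It fails at once if the green vase is dropped: it falls free of the fingers at over 0.6 m/s (a drop of about 20 mm) (linear speed of green_vase above 0.6 m/s and contact force between the fingers and green_vase below 0.3 N).
It also fails if it takes over 38 s, if anything falls off the work surface, if the arm or the gripper's body presses on something with over 40 N, if the wrist force passes 120 N, or if a joint passes its speed limit or range.

## Working session

There is one attempt and no reset: what is moved stays moved. The work goes in short steps, each a Python script; the robot and the scene stay as the last script left them, time stands still between calls to the robot, and variables do not carry over. Pictures are saved under pics/ and viewed, at most 10 in all, crops included, and the job is handed in when it is done.

```bash
mkdir -p pics; ls; python3 - <<'E'
from station import robot, fingers, vision, workorder, recognise
import cv2,numpy as np
for n in ("top","side"):
    im=vision.grab_frame(n); cv2.imwrite(f"pics/{n}0.png",im[:,:,::-1])
    c=vision.calibration(n); print(n,{k:np.round(v,4).tolist() if not isinstance(v,str) else v for k,v in c.items()})
    for l in ("green_vase","cradle","white_vase","green_tumbler"):
        print(l,[(np.round(d["rect"]).tolist(),round(d["p"],2)) for d in recognise(l,n)])
print(vision.calibration("wrist"),robot.current_time_s(),robot.current_eef_rot())
E
```

```text
pics
top {'mtx': [[441.6939, 0.0, 320.2065], [0.0, 441.6939, 240.4178], [0.0, 0.0, 1.0]], 'extrinsics': [[0.0133, -0.9996, -0.023, -0.0237], [0.9862, 0.0094, 0.1652, -0.5146], [-0.165, -0.0249, 0.986, -0.8183], [0.0, 0.0, 0.0, 1.0]]}
green_vase [([382.0, 310.0, 36.0, 31.0], 0.97), ([436.0, 310.0, 52.0, 35.0], 0.88), ([428.0, 179.0, 46.0, 53.0], 0.78), ([340.0, 286.0, 33.0, 36.0], 0.6), ([382.0, 245.0, 35.0, 32.0], 0.55)]
cradle [([176.0, 258.0, 116.0, 58.0], 0.93)]
white_vase [([279.0, 239.0, 42.0, 36.0], 0.86)]
green_tumbler [([484.0, 232.0, 42.0, 32.0], 0.73)]
side {'mtx': [[492.5723, 0.0, 309.2363], [0.0, 492.5723, 236.1491], [0.0, 0.0, 1.0]], 'extrinsics': [[-0.6411, -0.7674, 0.0022, 0.3198], [0.5721, -0.4761, 0.6679, -0.3401], [-0.5115, 0.4295, 0.7443, -0.5649], [0.0, 0.0, 0.0, 1.0]]}
green_vase [([425.0, 235.0, 46.0, 94.0], 0.93), ([370.0, 247.0, 39.0, 94.0], 0.84), ([376.0, 181.0, 36.0, 51.0], 0.81), ([357.0, 139.0, 29.0, 81.0], 0.67), ([465.0, 212.0, 48.0, 89.0], 0.61)]
cradle [([155.0, 383.0, 186.0, 156.0], 0.66)]
white_vase [([274.0, 251.0, 40.0, 93.0], 0.78)]
green_tumbler [([431.0, 160.0, 36.0, 53.0], 0.65), ([157.0, 382.0, 184.0, 158.0], 0.44)]
{'mtx': array([[423.16903926,   0.        , 320.7324305 ],
       [  0.        , 423.16903926, 239.27455188],
       [  0.        ,   0.        ,   1.        ]]), 'T_tool_cam': array([[-9.15692149e-04,  9.66333882e-01,  2.57289701e-01,
         6.39903184e-02],
       [ 9.99999459e-01,  7.58109908e-04,  7.11666121e-04,
         4.54494572e-05],
       [ 4.92653213e-04,  2.57290214e-01, -9.66334054e-01,
        -1.26030017e-01],
       [ 0.00000000e+00,  0.00000000e+00,  0.00000000e+00,
         1.00000000e+00]])} 0.5 [-1.79996754e+02 -1.08296024e-05  1.66378318e+02]
```

View pics/top0.png

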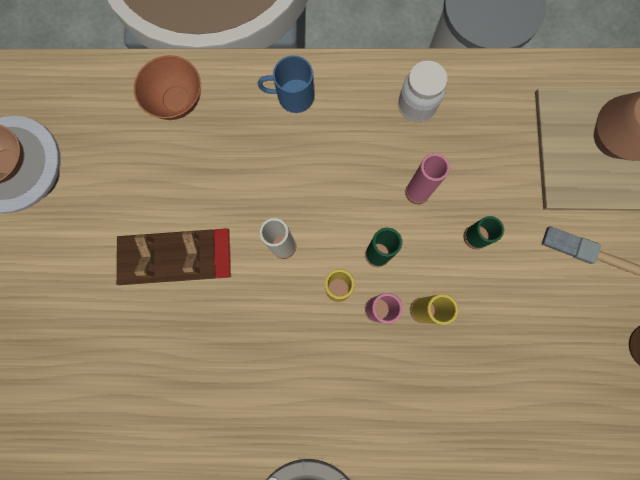

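View pics/side0.png

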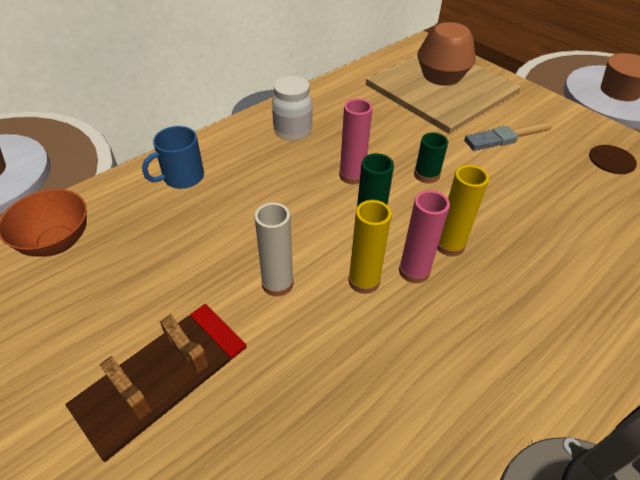

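Top view: the green vase's rim is at about (385,242), with the short green tumbler at (487,230) and the white vase at (275,233). The cradle is at (176,257), with its red end to the right. Yellow and pink look-alikes stand below the green vase. The side view agrees: a yellow vase partly hides the green one at (375,180), and the green item at (431,158) is the short tumbler.

```bash
cat > geo.py <<'E'
import cv2,numpy as np
from scipy.optimize import minimize
def proj(P,c):
    p=np.asarray(P)@c["extrinsics"][:3,:3].T+c["extrinsics"][:3,3]
    q=np.c_[p[:,0],-p[:,1],-p[:,2]]@c["mtx"].T
    return q[:,:2]/q[:,2:]
def back(uv,z,c):
    R,t=c["extrinsics"][:3,:3],c["extrinsics"][:3,3]
    r=np.linalg.inv(c["mtx"])@[uv[0],uv[1],1]; d=R.T@[r[0],-r[1],-r[2]]; o=-R.T@t
    return o+d*(z-o[2])/d[2]
A=np.linspace(0,2*np.pi,40)
def cyl(x,y,z0,z1,r=.025):
    return np.vstack([np.c_[x+r*np.cos(A),y+r*np.sin(A),0*A+z] for z in(z0,z1)])
def fit(mask,x0,z0,z1,c):
    """align cylinder hull with mask hull: bounding boxes"""
    pts=np.argwhere(mask)[:,::-1]; b=np.r_[pts.min(0)-0.0,pts.max(0)+1.0]-.5
    def f(s):
        q=proj(cyl(*s,z0,z1),c); return np.sum((np.r_[q.min(0),q.max(0)]-b)**2)
    r=minimize(f,x0,method="Nelder-Mead",options=dict(xatol=1e-5)); return r.x,np.sqrt(r.fun/4)
E
python3 - <<'E'
from geo import *
from station import robot,vision
c=vision.calibration("top"); im=cv2.imread("pics/top0.png"); h=cv2.cvtColor(im,cv2.COLOR_BGR2HSV).astype(int); H,S,V=h[...,0],h[...,1],h[...,2]
def comp(m,uv):
    n,l,s,_=cv2.connectedComponentsWithStats(m.astype(np.uint8)); d=[np.abs(np.argwhere(l==i)[:,::-1]-uv).sum(1).min() if s[i,4]>60 else 999 for i in range(1,n)]
    return l==1+int(np.argmin(d))
g=(H>60)&(H<100)&(S>100)
for n,uv,m,z0,z1 in [("vase",(385,262),g,.014,.16),("tumb",(480,242),g,.014,.085),
  ("pink",(385,320),(H>155)&(H<175)&(S>90),.014,.16),("pink2",(420,190),(H>155)&(H<175)&(S>90),.014,.16),("yel",(340,297),(H>22)&(H<32)&(S>200),.014,.16),("yel2",(422,310),(H>22)&(H<32)&(S>200),.014,.16)]:
    k=comp(m,uv); p=np.argwhere(k)[:,::-1]
    print(n,np.round(fit(k,back(uv,.08,c)[:2],z0,z1,c)[0],4),fit(k,back(uv,.08,c)[:2],z0,z1,c)[1],p.min(0),p.max(0),k.sum())
print("white rim",back((275,232),.16,c))
r=comp(((H<6)|(H>174))&(S>200)&(V>90),(223,253)); cnt=cv2.findContours(r.astype(np.uint8),0,2)[0][0]
print("red",cv2.boxPoints(cv2.minAreaRect(cnt)), [np.round(back(q,.012,c),4).tolist() for q in cv2.boxPoints(cv2.minAreaRect(cnt))])
for uv in [(116,236),(118,284),(214,231),(216,280),(230,229),(231,276)]: print(uv,np.round(back(uv,.012,c),4))
for uv in [(134,236),(137,276),(182,234),(185,272)]: print(uv,np.round(back(uv,.063,c),4))
x,y,w,hh=110,222,128,70
cv2.imwrite("pics/crop.png",cv2.resize(np.hstack([im[y:y+hh,x:x+w]]),None,fx=6,fy=6,interpolation=cv2.INTER_CUBIC))
E
```

```text
vase [ 0.4949 -0.132 ] 1.1967094790528816 [367 228] [400 264] 811
tumb [ 0.5328 -0.331 ] 1.0690098673638406 [466 217] [502 246] 711
pink [ 0.3848 -0.1411] 6.600829531573931 [380 296] [400 320] 293
pink2 [ 0.6232 -0.2143] 1.4196092866434882 [407 156] [447 201] 1097Traceback (most recent call last):
  File "<stdin>", line 10, in <module>
  File "<stdin>", line 6, in comp
    return _wrapfunc(a, 'argmin', axis=axis, out=out, **kwds)
    return _wrapit(obj, method, *args, **kwds)
    result = getattr(arr, method)(*args, **kwds)
ValueError: attempt to get argmin of an empty sequence
```

```bash
python3 - <<'E'
from geo import *
from station import robot,vision
c=vision.calibration("top"); im=cv2.imread("pics/top0.png"); h=cv2.cvtColor(im,cv2.COLOR_BGR2HSV).astype(int); H,S,V=h[...,0],h[...,1],h[...,2]
for n,uv in dict(vase=(385,243),white=(275,232),pink=(386,308),yel=(340,285),yel2=(442,310),pink2=(433,167)).items(): print(n,np.round(back(uv,.16,c),3))
r=(((H<6)|(H>174))&(S>200)&(V>90)).astype(np.uint8); r[:215]=0; r[300:]=0; r[:,:190]=0; r[:,250:]=0
R=cv2.boxPoints(cv2.minAreaRect(cv2.findContours(r,0,2)[0][0]))
print("red",[(q.round(1).tolist(),np.round(back(q,.012,c),4).tolist()) for q in R])
for uv in [(116,236),(118,284)]: print(uv,np.round(back(uv,.012,c),4))
v=im.copy()
def draw(P,col): cv2.polylines(v,[np.round(proj(P,c)*16).astype(int)],True,col,1,cv2.LINE_AA,4)
P=cyl(.4949,-.132,0,.16); draw(P[:40],(0,0,255)); draw(P[40:],(0,0,255))
a=cv2.resize(im[222:292,110:238],None,fx=6,fy=6,interpolation=2); b=cv2.resize(v[220:270,350:420],None,fx=3.6,fy=3.6,interpolation=2)
o=np.zeros((a.shape[0]+b.shape[0],a.shape[1],3),np.uint8); o[:420]=a; o[420:,:b.shape[1]]=b
cv2.imwrite("pics/crop.png",o)
E
```

```text
vase [ 0.492 -0.129  0.16 ]
white [0.509 0.056 0.16 ]
pink [ 0.384 -0.13   0.16 ]
yel [ 0.421 -0.054  0.16 ]
yel2 [ 0.382 -0.22   0.16 ]
pink2 [ 0.625 -0.213  0.16 ]Traceback (most recent call last):
  File "<stdin>", line 6, in <module>
IndexError: tuple index out of range
```

```bash
python3 - <<'E'
from geo import *
from station import robot,vision
c=vision.calibration("top"); im=cv2.imread("pics/top0.png"); h=cv2.cvtColor(im,cv2.COLOR_BGR2HSV).astype(int); H,S,V=h[...,0],h[...,1],h[...,2]
print(h[253,223],h[290,350])
r=(((H<6)|(H>172))&(S>180)&(V>90)).astype(np.uint8); r[:215]=0; r[300:]=0; r[:,:190]=0; r[:,250:]=0
cs=sorted(cv2.findContours(r,0,2)[0],key=cv2.contourArea)
if cs:
  for q in cv2.boxPoints(cv2.minAreaRect(cs[-1])): print("red",q.round(1),np.round(back(q,.012,c),4))
for uv in [(116,236),(118,284)]: print(uv,np.round(back(uv,.012,c),4))
v=im.copy()
def draw(P,col): cv2.polylines(v,[np.round(proj(P,c)*16).astype(int)],True,col,1,cv2.LINE_AA,4)
P=cyl(.4949,-.132,0,.16); draw(P[:40],(0,0,255)); draw(P[40:],(0,0,255))
a=cv2.resize(im[222:292,110:238],None,fx=6,fy=6,interpolation=2); b=cv2.resize(v[220:270,350:420],None,fx=3.6,fy=3.6,interpolation=2)
o=np.zeros((a.shape[0]+b.shape[0],a.shape[1],3),np.uint8); o[:420]=a; o[420:,:b.shape[1]]=b
cv2.imwrite("pics/crop.png",o)
E
```

```text
[  1 183 141] [ 24 154 159]
red [213.2 229.1] [0.5412 0.2015 0.012 ]
red [227.8 228.6] [0.5425 0.1718 0.012 ]
red [229.3 275.9] [0.4462 0.164  0.012 ]
red [214.8 276.4] [0.4449 0.1931 0.012 ]
(116, 236) [0.5252 0.4007 0.012 ]
(118, 284) [0.4274 0.3878 0.012 ]
```

View pics/crop.png

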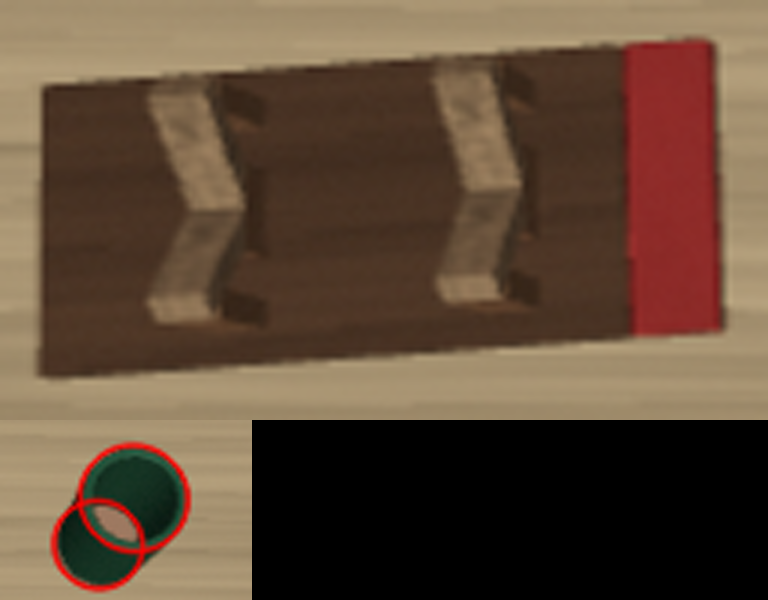

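The crop shows the cradle outline clearly, with corners at (117,236.5), (116.7,284.8), (230.3,277) and (229,228.7) in full-image pixels. The red circles I projected lie on the green vase's rim and foot, so the position fit holds. Next I fit the cradle pose and check reachability.

```bash
python3 - <<'E'
from geo import *
from scipy.spatial.transform import Rotation as Ro
from scipy.optimize import least_squares
from station import robot,vision
c=vision.calibration("top")
uv=np.array([(117,236.5),(116.7,284.8),(230.3,277),(229,228.7)])-.45
L=np.array([(.05,.115),(-.05,.115),(-.05,-.115),(.05,-.115)])
def pts(s):
    C,S=np.cos(s[2]),np.sin(s[2]); return np.c_[L@np.array([[C,S],[-S,C]])+s[:2],[.012]*4]
r=least_squares(lambda s:(proj(pts(s),c)-uv).ravel(),[.48,.28,0]); print("cradle",r.x[:2],np.degrees(r.x[2]),r.fun.round(1))
cx,cy,cw=r.x
ch=np.array([-np.sin(cw),np.cos(cw),0]) # cradle +y
def rot(h,al,s): # d: direction, closing axis y horizontal
    d=np.array([h[0]*np.cos(al),h[1]*np.cos(al),-np.sin(al)]); y=s*np.cross([0,0,1],h); return np.c_[np.cross(y,d),y,d]
v=np.array([.494,-.131,0])
for al in (30,45,55):
  a=np.radians(al)
  for s in(1,-1):
    d=ch*-np.sin(a)+np.array([0,0,-np.cos(a)])
    Rp=rot(-ch,np.pi/2-a,s); e=Ro.from_matrix(Rp).as_euler("xyz",degrees=True)
    p=np.array([cx,cy,.067])+.005*ch+.002*d
    q=robot.inverse_kinematics(p.tolist(),e.tolist())
    print("place",al,s,None if q is None else np.round(q).tolist())
    for az in range(0,360,30):
      h=np.array([np.cos(np.radians(az)),np.sin(np.radians(az)),0]); R=rot(h,a,-s)
      # same-grasp check: vase axis in tool frame
      assert np.allclose(R.T@[0,0,1],Rp.T@ch,atol=1e-6)
      q=robot.inverse_kinematics((v+[0,0,.085]+.002*R[:,2]).tolist(),Ro.from_matrix(R).as_euler("xyz",degrees=True).tolist())
      if q is not None: print("  pick",al,s,az,np.round(q).tolist())
E
```

```text
cradle [0.48503912 0.28097307] 4.561222912405193 [ 0.  -0.3 -0.2  0.3  0.2  0.3 -0.  -0.3]
place 30 1 [-62.0, 44.0, 26.0, 84.0, 7.0, 73.0, -38.0]
  pick 30 1 30 [89.0, 43.0, -51.0, 131.0, -78.0, 27.0, 64.0]
  pick 30 1 60 [9.0, 54.0, 54.0, 110.0, -81.0, 106.0, 71.0]
  pick 30 1 90 [11.0, 60.0, 48.0, 87.0, -66.0, 115.0, 75.0]
  pick 30 1 120 [19.0, 61.0, 22.0, 66.0, -39.0, 116.0, 74.0]
  pick 30 1 210 [-16.0, 62.0, 27.0, 66.0, 10.0, 106.0, 127.0]
  pick 30 1 240 [-23.0, 51.0, 16.0, 86.0, 31.0, 88.0, 128.0]
  pick 30 1 270 [-28.0, 40.0, 10.0, 109.0, 53.0, 70.0, 124.0]
  pick 30 1 300 [-31.0, 31.0, 9.0, 132.0, 85.0, 55.0, 110.0]
place 30 -1 [-43.0, 42.0, -4.0, 83.0, 25.0, 78.0, 128.0]
  pick 30 -1 30 [89.0, 43.0, -51.0, 131.0, -78.0, 27.0, -116.0]
  pick 30 -1 60 [9.0, 54.0, 54.0, 110.0, -81.0, 106.0, -109.0]
  pick 30 -1 90 [14.0, 58.0, 43.0, 87.0, -63.0, 112.0, -106.0]
  pick 30 -1 120 [19.0, 61.0, 22.0, 66.0, -39.0, 116.0, -106.0]
  pick 30 -1 210 [-24.0, 67.0, 45.0, 66.0, -1.0, 105.0, -42.0]
  pick 30 -1 240 [-38.0, 58.0, 43.0, 87.0, 14.0, 81.0, -37.0]
  pick 30 -1 270 [-50.0, 47.0,
[... 2593 characters left out ...]
.0, 32.0]
  pick 55 -1 30 [-18.0, 31.0, 65.0, 127.0, -79.0, 62.0, -143.0]
  pick 55 -1 60 [-10.0, 43.0, 64.0, 112.0, -70.0, 85.0, -125.0]
  pick 55 -1 90 [-7.0, 52.0, 64.0, 96.0, -62.0, 99.0, -107.0]
  pick 55 -1 120 [-9.0, 59.0, 64.0, 83.0, -53.0, 107.0, -89.0]
  pick 55 -1 150 [-14.0, 62.0, 64.0, 75.0, -43.0, 108.0, -69.0]
  pick 55 -1 180 [-17.0, 55.0, 49.0, 75.0, -22.0, 98.0, -57.0]
  pick 55 -1 210 [-25.0, 50.0, 46.0, 83.0, -9.0, 85.0, -41.0]
  pick 55 -1 240 [-35.0, 42.0, 44.0, 96.0, 4.0, 67.0, -27.0]
  pick 55 -1 270 [-42.0, 32.0, 42.0, 111.0, 19.0, 48.0, -17.0]
  pick 55 -1 300 [-41.0, 21.0, 39.0, 126.0, 42.0, 28.0, -12.0]
  pick 55 -1 330 [-8.0, 11.0, 11.0, 135.0, 81.0, 13.0, -14.0]
```

```bash
cat >> geo.py <<'E'
from scipy.spatial.transform import Rotation as Ro
C=np.array([.48504,.28097,0]); CW=np.radians(4.56); CH=np.array([-np.sin(CW),np.cos(CW),0]); V=np.array([.494,-.131,0])
def rot(h,al,s):
    d=np.array([h[0]*np.cos(al),h[1]*np.cos(al),-np.sin(al)]); y=s*np.cross([0,0,1],h); return np.c_[np.cross(y,d),y,d]
eul=lambda R:Ro.from_matrix(R).as_euler("xyz",degrees=True).tolist()
AZ=np.radians(240); RPICK=rot(np.array([np.cos(AZ),np.sin(AZ),0]),np.pi/4,-1); RPLACE=rot(-CH,np.pi/4,1)
PICK=V+[0,0,.085]+.002*RPICK[:,2]; PLACE=C+[0,0,.065]+.005*CH+.002*RPLACE[:,2]
E
python3 - <<'E'
from geo import *
from station import robot,fingers,vision
e=eul(RPICK); d=RPICK[:,2]
fingers.gripper_to(1.0,60)
robot.move_to((PICK-.27*d).tolist(),e); print(robot.current_joint_positions(),robot.current_time_s())
print(robot.line_to((PICK-.09*d).tolist(),velocity=.15))
im=vision.grab_frame("wrist"); cv2.imwrite("pics/w1.png",im[:,:,::-1])
print(robot.current_tool_pos(),PICK-.09*d,robot.current_time_s())
E
```

```text
[-24.99239405  45.87365554  10.30228224  52.73905092  24.64795813
 114.15599043 138.17072094] 3.1333
False
[ 0.5259896  -0.07623165  0.14765532] [ 0.5251127  -0.07711123  0.1472254 ] 4.5333
```

View pics/w1.png

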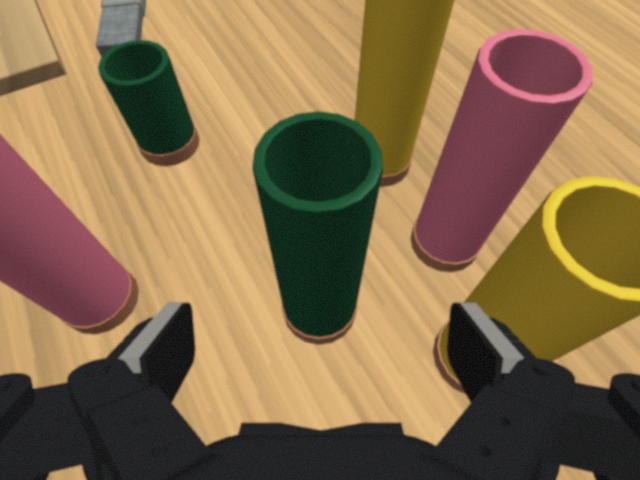

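The wrist view shows the tall green vase centred between the open fingers: its rim is at (318,160) and its foot at (320,325). The yellow vase is clear to the right of the right finger. I'll grip and lift.

```bash
python3 - <<'E'
from geo import *
from station import robot,fingers,vision
print("hit",robot.line_to(PICK.tolist(),velocity=.08,f_stop=8))
print(fingers.gripper_to(0.0,60),robot.current_finger_gap(),robot.current_gripper_force(),robot.current_tool_pos()-PICK)
if robot.current_finger_gap()>.3:
    robot.line_to((PICK+[0,0,.03]).tolist(),velocity=.06)
    robot.line_to((PICK+[0,0,.22]).tolist(),velocity=.15)
print(robot.current_finger_gap(),robot.current_gripper_force(),robot.current_time_s(),robot.current_contact_force(),robot.current_joint_positions())
cv2.imwrite("pics/s2.png",vision.grab_frame("side")[:,:,::-1])
for h in (.12,0): print(robot.inverse_kinematics((PLACE+[0,0,h]).tolist(),eul(RPLACE)))
E
```

```text
hit False
False 0.5705405979147776 61.57187931239605 [8.07699969e-04 2.06637341e-05 5.44063048e-04]
0.5671600595959881 62.082824762910604 8.3083 [ 0.79278373  0.73212123 -3.16021772] [-17.57241763  28.04626313  12.94456332  79.25687341  30.12233201
 100.45769353 143.6853389 ]
[-66.54556119  45.47693492  30.13216926  71.69762228  14.76012989
  94.74042353 -36.95702373]
[-67.46808282  53.76445225  31.17020321  76.09314069  10.01343346
  84.03399808 -40.24469223]
```

View pics/s2.png

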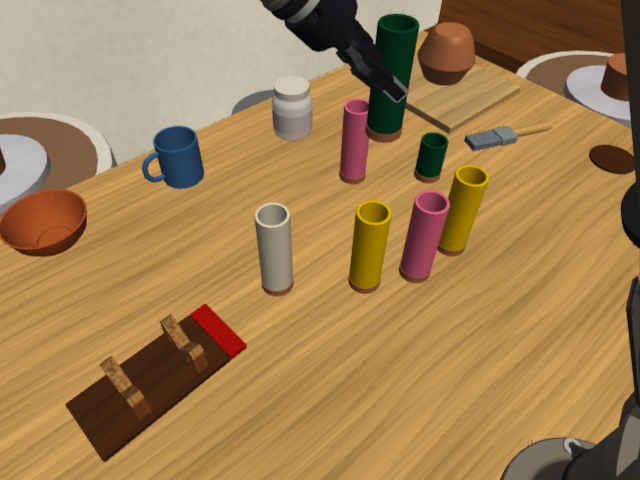

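The side view shows the green vase held upright and clear of everything at (395,75). The neighbours are undisturbed. I'll carry it over the cradle.

```bash
python3 - <<'E'
from geo import *
from station import robot,fingers,vision
robot.move_to((PLACE+[0,0,.2]).tolist(),eul(RPLACE))
print(robot.current_finger_gap(),robot.current_gripper_force(),robot.current_time_s())
robot.line_to((PLACE+[0,0,.04]).tolist(),velocity=.12)
print(robot.current_tool_pos()-PLACE,robot.current_eef_rot(),eul(RPLACE),robot.current_time_s(),robot.current_contact_force())
a=vision.grab_frame("side");b=vision.grab_frame("top")
o=np.vstack([np.hstack([a[200:480,:380]]),np.hstack([b[170:340,60:440]])])
cv2.imwrite("pics/s3.png",cv2.resize(o[:,:,::-1],None,fx=1.3,fy=1.3))
E
```

```text
0.5726439855537816 62.18941340222955 10.975
[0.00057034 0.00027923 0.04093839] [179.86743532  44.94359932  94.4685403 ] [-179.99999999999997, 45.0, 94.56] 12.4583 [-0.00957793  0.03239921 -3.19557342]
```

View pics/s3.png

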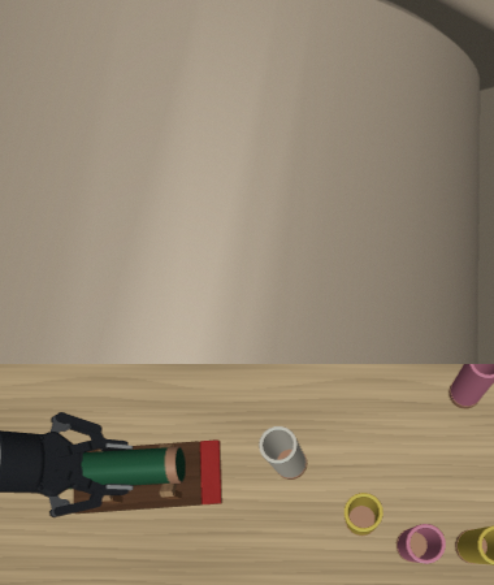

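The arm blocks the side camera. The top view shows the vase horizontal along the cradle with its foot face at about (195,248), towards the red end. I'll check that against the model and then lower it.

```bash
python3 - <<'E'
from geo import *
from station import robot,fingers,vision
print("expected foot px",proj([C-.08*CH+[0,0,.105]],vision.calibration("top")))
robot.line_to((PLACE+[0,0,.010]).tolist(),velocity=.08)
hit=robot.line_to((PLACE-[0,0,.006]).tolist(),velocity=.015,f_stop=4)
print(hit,robot.current_tool_pos()-PLACE,robot.current_contact_force(),robot.current_torque(),robot.current_time_s())
cv2.imwrite("pics/s4.png",cv2.resize(vision.grab_frame("top")[200:310,90:260,::-1],None,fx=4,fy=4,interpolation=2))
E
```

```text
expected foot px [[198.49141955 246.35643604]]
True [ 0.00089275 -0.0001451   0.0035972 ] [ 2.2544134  -0.03088668  1.84408549] [ 0.34203857 -0.06544009  0.25581157] 13.675
```

View pics/s4.png

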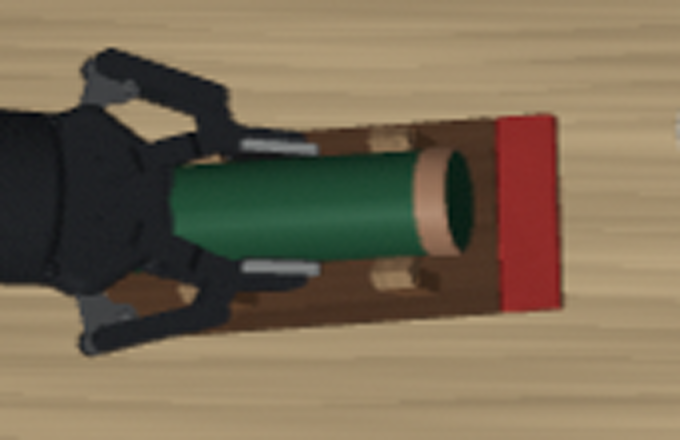

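First contact came 3.6 mm high with a +x side force, so one V flank touched first. I'll shift about 2 mm in +x and keep lowering gently.

```bash
python3 - <<'E'
from geo import *
from station import robot,fingers,vision
pr=lambda *a:print(*[np.round(x,4) for x in a],np.round(robot.current_tool_pos()-PLACE,4),np.round(robot.current_contact_force(),2),np.round(robot.current_torque(),2))
p=robot.current_tool_pos(); robot.line_to((p+[.002,0,.001]).tolist(),velocity=.03); pr(0)
for i in range(4):
    p=robot.current_tool_pos()
    hit=robot.line_to([p[0],p[1],PLACE[2]-.006],eul(RPLACE),velocity=.015,f_stop=5)
    pr(i); f=robot.current_contact_force()
    if abs(f[0])<1.5 and f[2]>2 or not hit: break
    p=robot.current_tool_pos(); robot.line_to((p+[.001*np.sign(f[0]),0,0.0005]).tolist(),velocity=.02)
print(robot.current_time_s())
E
```

```text
0 [ 0.0021 -0.      0.0034] [ 0.3  -0.17 -3.01] [1.3  0.12 0.01]
0 [ 0.0023 -0.0002  0.0028] [0.06 0.55 5.22] [ 0.37 -0.01  0.07]
14.3417
```

The side force is gone and the V carries about 8 N upward, so the vase is seated. I'll release and back off.

```bash
python3 - <<'E'
from geo import *
from station import robot,fingers,vision
fingers.gripper_to(.5,20)
fingers.gripper_to(.64); fingers.gripper_to(1.0); robot.pause(.2)
print(robot.current_contact_force())
p=robot.current_tool_pos(); d=RPLACE[:,2]
print(robot.line_to((p-.16*d).tolist(),velocity=.1,f_stop=8),robot.current_time_s())
robot.move_j([-100,20,0.8,86,0,75,-1.5])
c=vision.calibration("top"); cs=vision.calibration("side")
b=vision.grab_frame("top");a=vision.grab_frame("side")
cv2.imwrite("pics/s5.png",np.vstack([cv2.resize(b[200:310,90:260],(640,414)),a[290:470,0:640]])[:,:,::-1])
print(proj([C-.08*CH+[0,0,.065]],c),proj([C-.08*CH+[0,0,.065],C+.08*CH+[0,0,.065]],cs),robot.current_time_s())
E
```

```text
[ 0.65066416 -1.25032508  0.29778049]
False 17.1583
[[204.68749258 249.55207501]] [[201.12672482 316.66524252]
 [ 94.95629318 394.21146865]] 19.3167
```

View pics/s5.png

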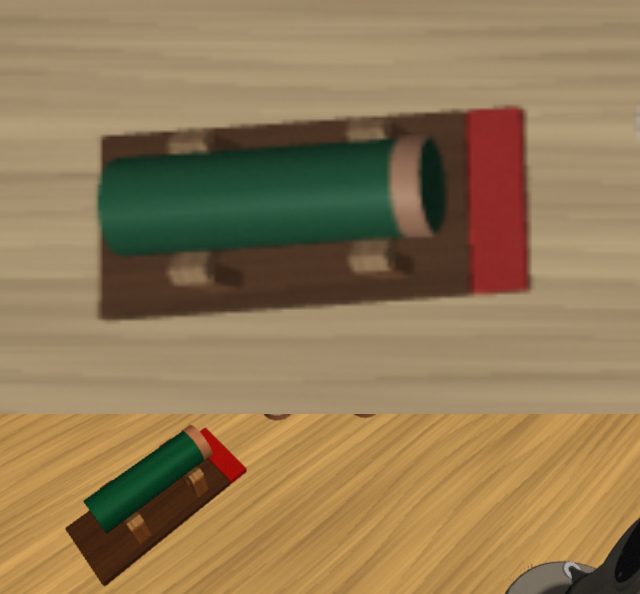

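The top view puts the foot centre at about (204.5,249.7), against (204.7,249.6) predicted for a centred vase. The side view shows it level in both saddles with the foot at the red end.

```bash
python3 -c "
from station import workorder
print(workorder.close_job())"
```

```text
the job is handed in; nothing more can be done
None
```

The green vase is lying centred in both V saddles with its foot at the red end, the white vase and tumbler were not touched, and the job was handed in at about 19 s; no verdict was returned.

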